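# Mark a coupon with a hand punch

## Task

Take the orange-handled marking punch out of its blue stand and press it squarely on the aluminium coupon of the grey fixture, its nose wholly inside the printed ring, with a steady push of about 15 N held for one second; do not hit or lean much harder than that. Lift it straight off without sliding it out of the ring, then set it gently back in its stand, nose fully down in the pocket, and let go. Leave the beaker, the bung and the green pen where they are.

Things in the scene. Friction and masses are not known exactly. Their poses are not given: they have to be found in the camera images.
- punch: Hand punch, 105 mm, about 0.2 kg. Origin: centre of the nose's flat face; z up to the cap. From the origin: steel nose 12 mm dia to 30 mm, flange 34 mm dia to 36 mm, orange handle 24 mm square to 102 mm, its sides along the punch's x and y. At first it stands upright in the stand, flange on the stand's top, origin 20 mm above the worktop.
- stand: Fixed stand: blue block 60 x 60 mm, top 50 mm above the worktop, on a steel plate 90 x 90 x 8 mm. Origin: centre of its underside, z up. A round pocket 18 mm in diameter, 36 mm deep, opens upward on its axis (x = y = 0).
- fixture: Fixed grey marking fixture: base 90 x 90 x 12 mm, round housing 55 mm dia up to 42 mm. Origin: centre of its underside, z up. On its axis above the housing a level sprung pad carries an aluminium coupon 44 mm dia with a thin black ring, 22 mm outer dia, at its centre.
- press_axis (a point): Point on the fixture's axis at the housing's top, 42 mm above the worktop, under the ring's centre. The coupon's face lies 18 to 38 mm above it, set anew each time and not measured: find it by touch. The pad gives straight down, starting at about 4 N, then about 5 N more per mm; hard stop at 8 mm; it springs back when released.
- beaker: Small clear glass beaker, 66 mm in diameter, 92 mm tall, loose, bystander. Origin: centre of its underside.
- bung: Black rubber bung, 34 mm in diameter, 22 mm tall, loose, bystander. Origin: centre of its underside.
- marker: Green felt pen, 13 x 135 x 15 mm, lying, loose, bystander. Origin: middle of its underside; its length runs along its y axis.
There are look-alikes about, which are no part of the job. What is shaped like the punch but purple is not meant.

How it is judged (in metres and radians):
On the way, in this order (a step that is already met when the one before it is completed fails the run):
1. the punch is lifted clear of the stand (z of punch in the frame of stand above 0.06 m and contact force between punch and stand below 0.1 N), for 0.1 s.
2. the punch presses upright (within 5 degrees) on the coupon, its nose inside the ring (within 5 mm of centre), with 10 to 20 N for 0.6 s (contact force between punch and fixture between 10 and 20 N and horizontal distance between punch and fixture below 0.005 m and angle between punch's own z axis and vertical below 0.087 rad), for 0.6 s.
3. the punch is lifted clear of the coupon (contact force between punch and fixture below 0.1 N and height (world z) of punch above 0.09 m), for 0.1 s.
At the end, for the whole second after the job is handed in: The punch stands at rest, upright within 5 degrees, in the stand's pocket, nose fully down (flange within 3 mm of the stand's top) and within 6 mm of the pocket's axis, after having marked the coupon; beaker, bung and pen lie within 15 mm of where they were (horizontal distance between punch and stand below 0.006 m and z of punch in the frame of stand between 0.015 and 0.023 m and angle between punch's own z axis and vertical below 0.087 rad and linear speed of punch below 0.02 m/s and contact force between punch and fixture below 0.1 N and distance of each of beaker, bung, marker from where it was at the start of the episode below 0.015 m); the robot touches nothing.
It fails at once if the punch is pushed on the fixture with more than 25 N (contact force between punch and fixture above 25 N).
It fails at once if the punch touches the fixture outside the ring (more than 5 mm off centre) or is slid out of it under load (contact force between punch and fixture above 1.5 N and horizontal distance between punch and fixture above 0.005 m).
It fails at once if the punch leans more than 7 degrees while it presses (contact force between punch and fixture above 4 N and angle between punch's own z axis and vertical above 0.122 rad).
It fails at once if the punch is dropped or rammed into the stand (over 40 N) (contact force between punch and stand above 40 N).
It fails at once if the beaker, the bung or the green pen is pushed more than 15 mm (distance of any of beaker, bung, marker from where it was at the start of the episode above 0.015 m).
It also fails if it takes over 64 s, if anything falls off the work surface, if the arm or the gripper's body presses on something with over 40 N, if the wrist force passes 120 N, or if a joint passes its speed limit or range.

## Robot

A 6-joint arm with a two-finger parallel gripper is mounted at the origin on a cart in front of the work surface, level with it; the furniture and walls round the work are solid. World frame = base frame: x ahead of the robot, y to its left, z up, the work surface at z = 0. Lengths are in mm, angles in rad, forces in N, time in s.
With the tool pointing down it reaches from about 300 to 775 mm from the base axis. Payload 14.6 kg.
Tool frame: the origin (TCP) lies midway between the tips of the shut fingers; the grasp point (between the pads) lies 19 mm behind it; z points along the fingers, y is the direction in which the jaws open and shut (so a half turn about z gives the same grasp; the last joint's range is limited). The gripper opens to 94 mm and grips with 3 to 60 N. Pads are 16 mm wide; open, the fingers measure 119 mm over their backs; the gripper's body (75 mm by 177 mm) begins 78 mm behind the grasp point.
Start: joints at [1.198, 0.3, 1.521, -0, 1.321, -0.067], TCP at [165.578, 524.474, 205.446] pointing down, gripper open.
Joint ranges: [-3.03, 3.03], [-0.79, 2.21], [0.23, 2.52], [-1.04, 4.18], [0, 3.07], [-2.55, 2.55]. Speed limits (rad/s): [2.22, 2.22, 2.57, 3.14, 3.14, 3.14].

## Interface

Orientations are given as [roll, pitch, yaw] about the fixed x, y, z axes, in that order (R = Rz(yaw) Ry(pitch) Rx(roll)).
In Python, from cell import manip, camera gives the robot as it stands. The module is installed in compiled form; this text tells all that it offers.
- The arm moves only by the tool jog_arm, never from a script. Its argument "commands" is a list of rows, each a list of 7 numbers: the shift along the world's x, y, z in units of 1 m (1.0 is 1 m), then the turn, a rotation vector about the world's x, y, z in units of 120 degrees (1.0 is 120 degrees), then the opening, from 0 (shut) to 1 (fully open). In form: [[x, y, z, ax, ay, az, grip], ...]. A call has exactly 10 rows; each row is the pose to reach, as a shift and turn from the pose commanded when the call began; what a row does not reach only later rows make up. A row lasts 1/8 s, in which the tool goes at most 62.5 mm and 10.7 degrees, less where a joint would pass 70% of its speed; a pose out of reach is approached as far as the arm can. A call with a number of a shift or a turn outside -1 to 1 is refused whole. A call with a gripper value outside its range is refused whole. The fingers move at their own pace and stop on an object; "grip_force" is the grip in N (left out, the last holds). Time passes only in rows, so rows that repeat a pose let the fingers close, or fill a call up. It gives the time, the measured TCP pose, the force and the opening at its end, in the units of the state.
- manip.read_state(): the state, without advancing time (a new reading comes with each control period).
- camera(name): name is "side" or "top"; returns a dict with "pixels" (400x640x3 uint8, blue, green, red), "vertical_fov" (degrees; the focal length in pixels is half the picture's height over the tangent of half this angle, whatever the lens; pixels are square), "cx", "cy" (the principal point, pixels), "rvec" (rotation vector, rad) and "tvec" (3), from world to camera coordinates, as OpenCV has them. Camera axes: x right, y down, z forward; pixel columns grow to the right and rows downward; lengths in mm; the calibration is good to about 2 mm. A picture is of the moment at which its call begins. There is no depth.
- manip.sign_off(): hands the job in, once; it reports no verdict.
The state is a dict: "clock": time; "joints": joint angles; "qd": joint speeds; "effort": joint torques, N m; "eef_pos": TCP position; "eef_rot": TCP orientation; "wrist_force": force on the tool from outside, world axes, zero at the start; "moment": the same for the moment, N m; "finger_gap": finger opening in mm.
Only numpy, scipy, OpenCV 4.12 (cv2) and the standard library are available. Lean on these libraries where they do the work, as an engineer would, in place of code of your own. Each camera call takes 0.05 s, during which the arm holds its last target.

## Working session

There is one attempt and no reset: what is moved stays moved. The work goes in short steps, Python scripts to look and compute and a tool call to move; the robot and the scene stay as the last step left them, time stands still between calls to the robot, and variables do not carry over. Pictures are saved under pics/ and viewed, and the job is handed in when it is done.

Besides the shell and the picture viewer there is one more tool, called after "Emit:" as name([rows], argument=value, ...), one row to a line, values as JSON. jog_arm: Moves the arm, as the interface text tells. Its arguments: {"type":"object","properties":{"commands":{"type":"array","items":{"type":"array","items":{"type":"number"}}},"grip_force":{"type":"number"}},"required":["commands"]}

```bash
mkdir -p pics
cat > h.py <<'E'
import numpy as np, cv2
from cell import manip, camera
def K(c):
    f=200/np.tan(np.radians(c["vertical_fov"])/2)
    return np.array([[f,0,c["cx"]],[0,f,c["cy"]],[0,0,1]])
def ray(c,u,v):
    R=cv2.Rodrigues(np.array(c["rvec"],float))[0];t=np.array(c["tvec"],float).ravel()
    o=-R.T@t; d=R.T@np.linalg.inv(K(c))@np.array([u,v,1.]); return o,d/np.linalg.norm(d)
def onz(c,u,v,z):
    o,d=ray(c,u,v); return o+d*(z-o[2])/d[2]
def proj(c,p):
    return cv2.projectPoints(np.array(p,float).reshape(-1,3),np.array(c["rvec"],float),np.array(c["tvec"],float),K(c),None)[0].reshape(-1,2)
def tri(c1,p1,c2,p2):
    o1,d1=ray(c1,*p1);o2,d2=ray(c2,*p2)
    s=np.linalg.lstsq(np.c_[d1,-d2],o2-o1,rcond=None)[0]
    a=o1+d1*s[0];b=o2+d2*s[1];return (a+b)/2,np.linalg.norm(a-b)
E
python3 - <<'E'
from h import *
for n in("side","top"):
    c=camera(n);cv2.imwrite(f"pics/{n}0.png",c["pixels"]);print(n,K(c).round(1).tolist(),ray(c,320,200)[0].round(),ray(c,320,200)[1].round(3), [k for k in c])
s=manip.read_state();print(s)
E
```

```text
side [[368.7, 0.0, 319.2], [0.0, 368.7, 198.0], [0.0, 0.0, 1.0]] [438. 666. 575.] [ 0.121 -0.78  -0.614] ['pixels', 'vertical_fov', 'cx', 'cy', 'rvec', 'tvec']
top [[446.7, 0.0, 324.2], [0.0, 446.7, 198.2], [0.0, 0.0, 1.0]] [392.  -4. 975.] [ 0.152 -0.004 -0.988] ['pixels', 'vertical_fov', 'cx', 'cy', 'rvec', 'tvec']
{'clock': 0.1, 'joints': array([ 1.19840296e+00,  3.00387190e-01,  1.52152829e+00, -1.77081453e-05,
        1.32071090e+00, -6.65661609e-02]), 'qd': array([-0.00049353, -0.00048295, -0.00115912, -0.00013643,  0.00136804,
       -0.00040644]), 'effort': array([ 2.36034393e-03, -5.32644439e+01, -3.53288376e+01,  7.10271858e-02,
        2.34202738e-02, -5.48338028e-05]), 'eef_pos': array([165.49608404, 524.25562341, 204.95469127]), 'eef_rot': array([-3.14056008e+00, -5.16454800e-05,  2.83576981e+00]), 'wrist_force': array([-0.23358062, -0.34319132, -0.51429004]), 'moment': array([-0.02933903, -0.0471987 , -0.03149301]), 'finger_gap': 94.30019412208671}
```

View pics/side0.png

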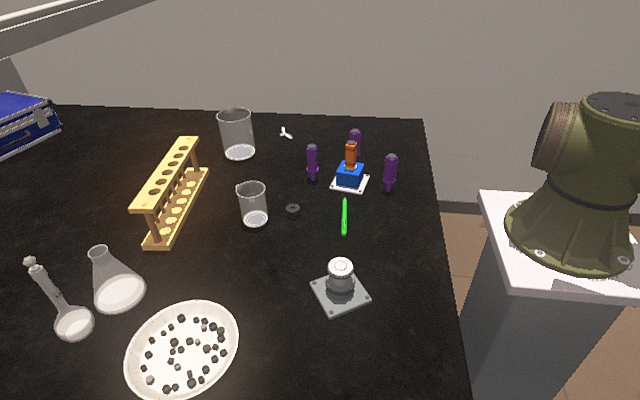

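View pics/top0.png

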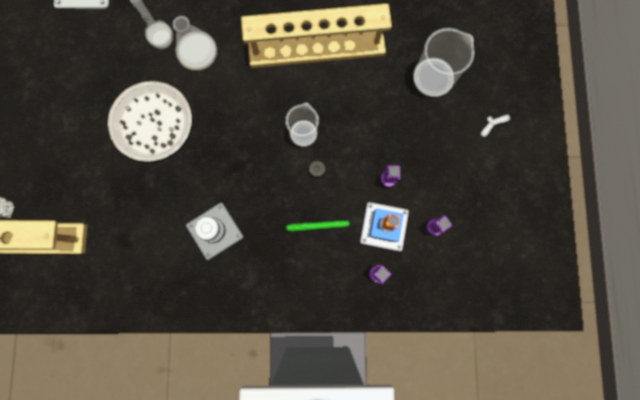

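Side view: the orange punch is at (351,155) in the blue stand (350,176). The look-alikes are purple punches at (312,160), (355,138) and (390,170). The fixture is at (340,285), the pen at (345,215), the bung at (292,210), the small beaker at (252,203) and a larger beaker at (237,135). In the top view the orange punch is at (388,224), with purple at (391,175), (438,226) and (379,274). I choose the orange one and check it in close crops.

Run:
```python
from h import *
cs=camera("side");ct=camera("top")
a=cs["pixels"][115:215,285:425];b=ct["pixels"][155:295,340:470]
a=cv2.resize(a,None,fx=3,fy=3,interpolation=2);b=cv2.resize(b,None,fx=3,fy=3,interpolation=2)
f=cs["pixels"][245:325,295:385];g=ct["pixels"][195:265,175:255]
o=np.zeros((600,800,3),np.uint8)
o[:300,:420]=a;b=cv2.resize(b,(279,300));o[:300,430:709]=b
o[300:,:338]=cv2.resize(f,(338,300),interpolation=2);o[300:,400:743]=cv2.resize(g,(343,300),interpolation=2)
cv2.imwrite("pics/crop1.png",o)
def blob(c,lo,hi,name,roi):
    h=cv2.cvtColor(c["pixels"],cv2.COLOR_BGR2HSV);m=cv2.inRange(h,np.array(lo),np.array(hi))
    n,l,s,ce=cv2.connectedComponentsWithStats(m)
    for i in range(1,n):
        x,y,w,hh,A=s[i]
        if A>25 and roi[0]<ce[i][0]<roi[2] and roi[1]<ce[i][1]<roi[3]:
            r=cv2.minAreaRect(np.argwhere(l==i)[:,::-1].astype(np.float32))
            print(name,s[i],ce[i].round(1),[np.round(q,1).tolist() for q in r])
for n,c,roi in(("side",cs,(280,110,430,240)),("top",ct,(280,150,470,300))):
    blob(c,(5,130,60),(18,255,255),n+" orange",roi)
    blob(c,(100,100,60),(125,255,255),n+" blue",roi)
    blob(c,(128,60,30),(165,255,255),n+" purple",roi)
    blob(c,(50,100,60),(75,255,255),n+" green",roi)
```

```text
side orange [344 142  13  26 246] [350.  154.9] [[350.0, 154.5], [25.0, 12.0], 90.0]
side blue [336 160  28  29 539] [349.2 175.1] [[349.1, 173.4], [27.3, 26.1], 9.5]
side purple [349 130  12  27 161] [355.8 139.8] [[354.5, 143.0], [26.0, 11.0], 90.0]
side purple [306 145  13  36 324] [311.8 161.8] [[312.0, 162.5], [35.0, 12.0], 90.0]
side purple [382 156  17  36 406] [389.7 171.7] [[389.5, 173.3], [14.1, 36.0], 6.3]
side green [341 197   6  40 209] [343.7 217.4] [[343.5, 216.5], [39.0, 5.0], 90.0]
top orange [383 216  13  13  63] [387.1 223.8] [[387.5, 223.6], [12.5, 10.3], 59.0]
top blue [370 209  33  32 504] [383.6 226.5] [[386.0, 225.0], [29.0, 28.2], 11.3]
top purple [379 164  23  24 280] [388.7 177.7] [[389.0, 176.5], [19.1, 20.5], 45.0]
top purple [426 214  23  23 293] [435.4 226. ] [[438.0, 226.0], [19.0, 24.7], 71.6]
top purple [368 264  19  21 224] [375.9 273.6] [[377.0, 274.0], [20.0, 18.0], 90.0]
top green [285 220  65  12 518] [316.9 225.2] [[317.1, 225.0], [8.6, 64.3], 85.3]
```

View pics/crop1.png

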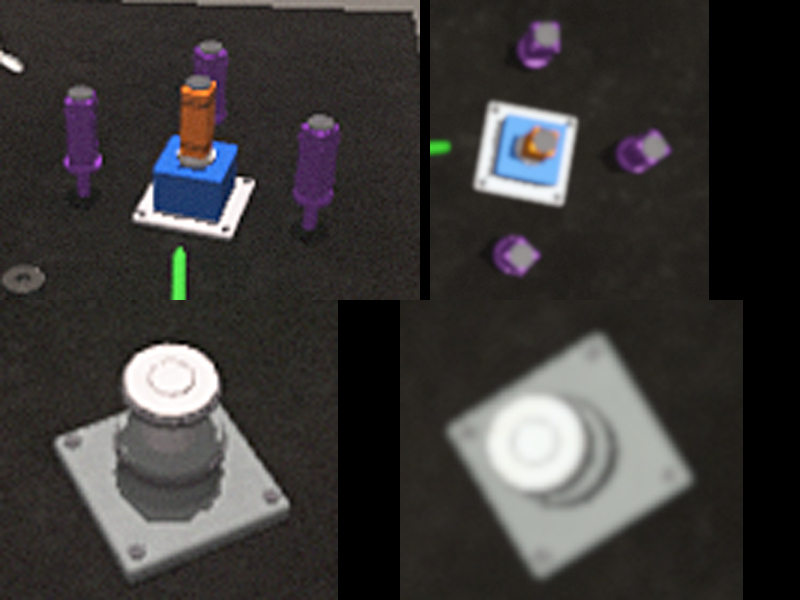

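Crop: the chosen punch is orange with a grey cap, standing in the blue block on a white plate. The other three are purple and free-standing. The ring on the coupon shows in both views. Now to measure it precisely.

Run:
```python
from h import *
cs=camera("side");ct=camera("top")
R={}
def rect(c,m,z,name):
    n,l,s,ce=cv2.connectedComponentsWithStats(m)
    i=1+np.argmax(s[1:,4]); cn=max(cv2.findContours((l==i).astype(np.uint8),0,1)[0],key=cv2.contourArea)
    hull=cv2.convexHull(cn)
    # hull points to plane then min rect in mm
    P=np.array([onz(c,*p[0],z)[:2] for p in hull],np.float32)
    r=cv2.minAreaRect(P);print(name,"area",s[i][4],"c",np.round(r[0],1),"size",np.round(r[1],1),"ang",round(r[2],1))
def sub(m,x0,y0,x1,y1):
    k=np.zeros_like(m);k[y0:y1,x0:x1]=m[y0:y1,x0:x1];return k
for n,c,st,fx in(("side",cs,(325,155,375,198),(300,250,380,325)),("top",ct,(355,195,415,255),(180,198,250,265))):
    h=cv2.cvtColor(c["pixels"],cv2.COLOR_BGR2HSV);g=h[...,2];sat=h[...,1]
    # plate (white or blue) -> footprint at z=8
    m=((g>130)).astype(np.uint8)*255
    rect(c,sub(m,*st),8,n+" plate")
    bl=cv2.inRange(h,np.array((95,100,40)),np.array((125,255,255)))
    rect(c,sub(bl,*st),50,n+" blue50")
    m=(g>75).astype(np.uint8)*255
    rect(c,sub(m,*fx),12,n+" fixbase")
    for z in(60,70,80):
        rect(c,sub((g>(215 if n=="top" else 200)).astype(np.uint8)*255,*fx),z,n+f" coupon{z}")
    # grey caps
for z in (20+102,): pass
# upscale top image caps
hs=cv2.cvtColor(ct["pixels"],cv2.COLOR_BGR2HSV)
print(hs[215:227,382:400,1]);print(hs[215:227,382:400,2])
```

```text
side plate area 313 c [ 483.8 -228.4] size [101.8  66.5] ang 77.9
side blue50 area 540 c [ 484.4 -120.1] size [117.7  71.8] ang 82.7
side fixbase area 2040 c [478.9 205.7] size [100.4 128.6] ang 32.4
side coupon60 area 362 c [475.6 203.5] size [44.4 44. ] ang 7.0
side coupon70 area 362 c [474.8 212.5] size [43.5 43.1] ang 7.0
side coupon80 area 362 c [474.1 221.5] size [42.6 42.3] ang 7.0
top plate area 1752 c [ 483.6 -147.9] size [93.  92.3] ang 78.6
top blue50 area 504 c [ 482. -145.] size [60.1 59.2] ang 78.6
top fixbase area 1894 c [473.8 219.8] size [93.8 93.7] ang 32.9
top coupon60 area 354 c [474.9 225.3] size [41.2 41. ] ang 90.0
top coupon70 area 354 c [474.  222.8] size [40.7 40.5] ang 90.0
top coupon80 area 354 c [473.1 220.3] size [40.3 40.1] ang 90.0
[[132 131 129 123 107  57  86 129 107  52  37  56  67  72  68  64  73  91]
 [130 125 117 100  64  74 146 139  95  48  18  11  15  21  26  37  36  47]
 [123 107  88  58  74 145 146  95  46  19  10   7   9  15  37  68  74  44]
 [ 96  65  40  86 164 163 113  56  19   9   7   7   9  10  24  59  81  43]
 [ 39  24  89 178 199 144 
[... 775 characters left out ...]
145 150 160 180 200 201]
 [191 166 128 122 134 158 172 163 151 148 147 147 147 146 151 168 190 195]
 [150 127 121 122 133 149 156 152 150 149 149 149 148 147 149 158 173 181]
 [135 130 122 127 147 161 155 150 149 149 150 149 149 148 148 154 164 193]
 [137 128 123 138 169 187 176 157 149 149 150 150 149 148 149 152 163 205]
 [135 124 125 147 187 210 200 170 152 149 150 150 150 149 149 152 175 215]
 [133 122 124 151 196 222 215 184 158 150 150 149 149 151 155 161 185 223]
 [131 121 120 145 190 219 219 196 169 156 151 149 153 162 173 181 192 230]
 [126 119 116 131 168 197 204 193 179 167 153 151 166 187 202 202 201 236]
 [119 116 113 117 135 153 164 168 170 164 150 156 182 206 218 210 214 241]]
```

Run:
```python
from h import *
cs=camera("side");ct=camera("top")
def caps(c,name,rois,zs):
    h=cv2.cvtColor(cv2.resize(c["pixels"],None,fx=4,fy=4,interpolation=2),cv2.COLOR_BGR2HSV)
    for r,z in zip(rois,zs):
        x0,y0,x1,y1=[4*q for q in r];k=h[y0:y1,x0:x1]
        m=((k[...,1]<60)&(k[...,2]>85)&(k[...,2]<180)).astype(np.uint8)
        n,l,s,ce=cv2.connectedComponentsWithStats(m);i=1+np.argmax(s[1:,4])
        cn=max(cv2.findContours((l==i).astype(np.uint8),0,1)[0],key=cv2.contourArea)
        px=[((p[0]+[x0,y0]+.5)/4-.5) for p in cn]
        P=np.array([onz(c,*p,z)[:2] for p in px],np.float32);q=cv2.minAreaRect(P)
        print(name,r,s[i][4]/16,"pix",np.mean(px,0).round(1),"c",np.round(q[0],1),np.round(q[1],1),round(q[2],1))
caps(ct,"top",[(386,212,400,228),(384,160,404,182),(430,212,454,236),(370,262,394,284)],[125,105,105,105])
caps(cs,"side",[(343,137,359,147),(305,141,319,150),(348,125,362,134),(384,151,398,160)],[125,105,105,105])
# side handle lower centre / purple flange-ground points
for p in[(312,182),(390,192)]:print(onz(cs,*p,0).round())
# bung, beaker, pen approx
print("bung",onz(ct,317,169,22).round(),"pen",onz(ct,285,227,10).round(),onz(ct,350,222,10).round(),"beaker base",onz(ct,304,134,0).round(), "bigbeaker",onz(ct,433,78,0).round())
for p in [(371,203),(407,208),(400,250),(361,245)]: print(onz(ct,*p,8).round(1))
# flange circle on stand: project punch axis check
for xy in[(482,-146),(484,-148),(485,-144)]: print(xy,proj(ct,[[*xy,125],[*xy,56]]).round(1).tolist(),proj(cs,[[*xy,125],[*xy,56]]).round(1).tolist())
```

```text
top (386, 212, 400, 228) 79.3125 pix [393.6 219.7] c [ 483.9 -148.2] [19.4 19.7] 73.0
top (384, 160, 404, 182) 94.375 pix [394.2 170.4] c [ 585.3 -155.5] [22.2 21.6] 45.4
top (430, 212, 454, 236) 95.1875 pix [444.3 223.2] c [ 480.1 -251.5] [21.4 21. ] 75.8
top (370, 262, 394, 284) 102.9375 pix [382.7 273.8] c [ 381.9 -128.1] [21.1 20.4] 89.9
side (343, 137, 359, 147) 27.5625 pix [350.7 141.8] c [ 484.1 -147.3] [23.7 19.9] 88.2
side (305, 141, 319, 150) 30.0625 pix [311.3 145.5] c [ 584.9 -154.8] [20.6 23.3] 6.0
side (348, 125, 362, 134) 25.0 pix [354.8 130.1] c [ 479.2 -250.1] [20.1 23.8] 9.9
side (384, 151, 398, 160) 33.9375 pix [391.6 155.4] c [ 382.  -126.7] [20.9 23.5] 6.1
[ 584. -141.    0.]
[ 376. -119.    0.]
bung [607.  -2.  22.] pen [481.  68.  10.] [492. -73.  10.] beaker base [693.  28.   0.] bigbeaker [ 828. -270.    0.]
[ 534.2 -119.9    8. ]
[ 523.1 -198.6    8. ]
[ 431.7 -180.7    8. ]
[442.5 -96.6   8. ]
(482, -146) [[392.2, 221.1], [386.8, 224.6]] [[351.3, 142.2], [350.5, 165.7]]
(484, -148) [[393.3, 220.0], [387.7, 223.6]] [[350.6, 141.7], [349.8, 165.2]]
(485, -144) [[391.2, 219.5], [385.8, 223.2]] [[350.1, 142.5], [349.3, 166.0]]
```

Both views agree: punch and stand are at (484,−148), fixture at (473.6,220), coupon face at z≈79. The jaws already lie along 72.5°, which matches the handle side (~73°), and the purple punches are about 100 mm away. I move over the stand at the present height.

Emit:
jog_arm([
  [0.01,-0.025,0,0,0,0,1],
  [0.03,-0.07,0,0,0,0,1],
  [0.05,-0.115,0,0,0,0,1],
  [0.075,-0.165,0,0,0,0,1],
  [0.1,-0.215,0,0,0,0,1],
  [0.125,-0.265,0,0,0,0,1],
  [0.15,-0.315,0,0,0,0,1],
  [0.175,-0.365,0,0,0,0,1],
  [0.195,-0.41,0,0,0,0,1],
  [0.2,-0.43,0,0,0,0,1],
], grip_force=50)

```text
clock: 1.65
eef_pos: [366.2, 92.5, 205.6]
eef_rot: [3.142, 0.0, 2.833]
wrist_force: [0.2, 0.7, -0.3]
finger_gap: 94.1
```

Emit:
jog_arm([
  [0.015,-0.03,0,0,0,0,1],
  [0.034,-0.07,0,0,0,0,1],
  [0.054,-0.11,0,0,0,0,1],
  [0.074,-0.15,0,0,0,0,1],
  [0.092,-0.19,0,0,0,0,1],
  [0.106,-0.22,0,0,0,0,1],
  [0.115,-0.236,0,0,0,0,1],
  [0.118,-0.242,0,0,0,0,1],
  [0.118,-0.242,0,0,0,0,1],
  [0.118,-0.242,0,0,0,0,1],
])

```text
clock: 2.9
eef_pos: [483.4, -146.7, 205.6]
eef_rot: [3.142, 0.0, 2.837]
wrist_force: [0.7, 0.2, 0.0]
finger_gap: 93.6
```

Run:
```python
from h import *
s=manip.read_state();print(s['eef_pos'],s['eef_rot'],s['joints'].round(2))
a=camera("side")["pixels"][60:240,240:460];b=camera("top")["pixels"][140:310,320:480]
cv2.imwrite("pics/c2.png",np.hstack([cv2.resize(a,(420,344)),cv2.resize(b,(324,344))]))
```

```text
[ 483.40362677 -146.73993047  205.57500383] [3.14154146e+00 7.52797775e-05 2.83662783e+00] [-0.37  0.2   1.65  0.    1.3  -1.63]
```

View pics/c2.png

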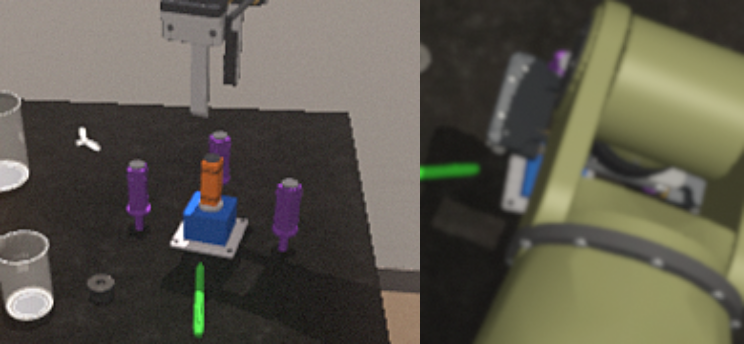

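Side picture: the open fingers are centred above the orange handle at (211,180 in the crop), with the purple punches clear. I descend next.

Emit:
jog_arm([
  [0,-0.001,-0.015,0,0,0,1],
  [0,-0.001,-0.035,0,0,0,1],
  [0,-0.001,-0.055,0,0,0,1],
  [0,-0.001,-0.075,0,0,0,1],
  [0,-0.001,-0.095,0,0,0,1],
  [0,-0.001,-0.112,0,0,0,1],
  [0,-0.001,-0.124,0,0,0,1],
  [0,-0.001,-0.132,0,0,0,1],
  [0,-0.001,-0.135,0,0,0,1],
  [0,-0.001,-0.135,0,0,0,1],
])

```text
clock: 4.25
eef_pos: [483.7, -148.6, 70.6]
eef_rot: [-3.142, 0.0, 2.836]
wrist_force: [1.0, 0.4, 0.7]
finger_gap: 94.4
```

Run:
```python
from h import *
s=manip.read_state();print(s['eef_pos'],s['wrist_force'])
a=camera("side")["pixels"][90:230,270:440]
cv2.imwrite("pics/c3.png",cv2.resize(a,None,fx=4,fy=4,interpolation=2))
```

```text
[ 483.73409685 -148.58615743   70.63043998] [1.01485148 0.42140936 0.67142402]
```

View pics/c3.png

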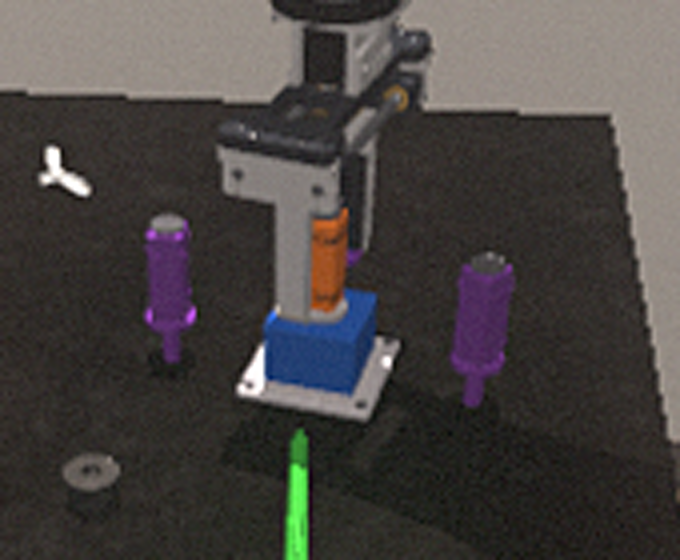

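The fingers straddle the handle (330,260 in the crop). I close them.

Emit:
jog_arm([
  [0,0,0,0,0,0,0.6],
  [0,0,0,0,0,0,0.4],
  [0,0,0,0,0,0,0.3],
  [0,0,0,0,0,0,0.2],
  [0,0,0,0,0,0,0.1],
  [0,0,0,0,0,0,0.1],
  [0,0,0,0,0,0,0],
  [0,0,0,0,0,0,0],
  [0,0,0,0,0,0,0],
  [0,0,0,0,0,0,0],
], grip_force=50)

```text
clock: 5.55
eef_pos: [483.6, -148.5, 70.5]
eef_rot: [3.141, 0.0, 2.836]
wrist_force: [-0.3, 0.9, 2.1]
finger_gap: 23.4
```

Emit:
jog_arm([
  [0,0,0.003,0,0,0,0],
  [0,0,0.01,0,0,0,0],
  [0,0,0.022,0,0,0,0],
  [0,0,0.038,0,0,0,0],
  [0,0,0.056,0,0,0,0],
  [0,0,0.075,0,0,0,0],
  [0,0,0.093,0,0,0,0],
  [0,0,0.108,0,0,0,0],
  [0,0,0.117,0,0,0,0],
  [0,0,0.12,0,0,0,0],
])

```text
clock: 6.8
eef_pos: [483.6, -148.6, 190.9]
eef_rot: [-3.142, 0.0, 2.836]
wrist_force: [0.2, 0.5, -1.7]
finger_gap: 23.7
```

Run:
```python
from h import *
s=manip.read_state();print(s['eef_pos'],s['eef_rot'],s['wrist_force'],s['moment'],s['finger_gap'])
a=camera("side")["pixels"][60:230,270:440]
cv2.imwrite("pics/c4.png",cv2.resize(a,None,fx=3.5,fy=3.5,interpolation=2))
```

```text
[ 483.61485258 -148.55158181  190.88724555] [-3.14156991e+00  4.16151032e-04  2.83576177e+00] [ 0.18935932  0.47964139 -1.74887072] [ 0.0251717   0.00679797 -0.00317186] 23.6590166555448
```

View pics/c4.png

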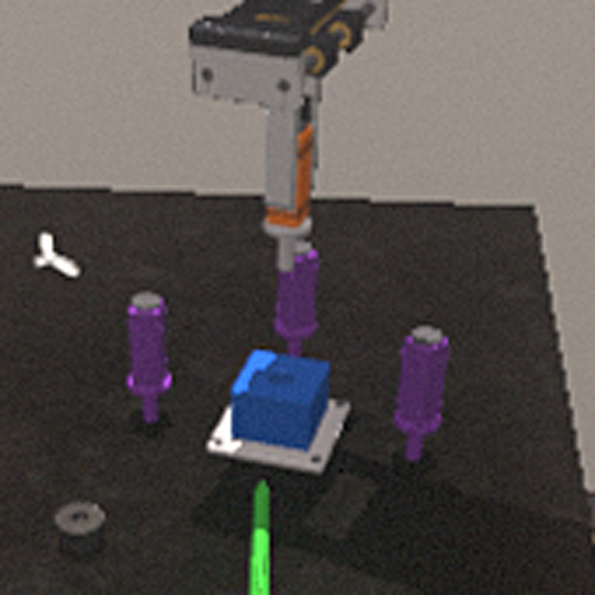

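The punch is lifted: nose at (351,137), pocket visible at (350,168). I check the nose offset and uprightness in hand.

Run:
```python
from h import *
cs=camera("side")
print(proj(cs,[[484,-148,140.],[484,-148,172],[484,-148,50]]).round(1))
p=cs["pixels"];x0,y0=335,115
cv2.imwrite("pics/c5.png",cv2.resize(p[y0:y0+30,x0:x0+35],None,fx=16,fy=16,interpolation=0))
q=p[160:176,338:364]; cv2.imwrite("pics/c5b.png",cv2.resize(q,None,fx=16,fy=16,interpolation=0))
```

```text
[[350.8 136.3]
 [351.2 124.5]
 [349.7 167.2]]
```

View pics/c5.png

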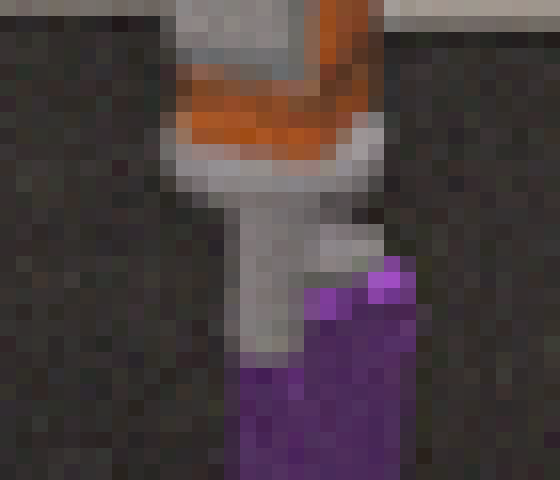

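View pics/c5b.png

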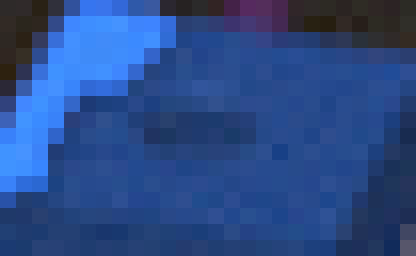

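Emit:
jog_arm([
  [0,0.01,0,0,0,0,0],
  [-0.001,0.035,0,0,0,0,0],
  [-0.002,0.075,0,0,0,0,0],
  [-0.003,0.12,0,0,0,0,0],
  [-0.005,0.17,0,0,0,0,0],
  [-0.006,0.22,0,0,0,0,0],
  [-0.008,0.27,0,0,0,0,0],
  [-0.009,0.315,0,0,0,0,0],
  [-0.01,0.35,0,0,0,0,0],
  [-0.01,0.368,0,0,0,0,0],
])

```text
clock: 8.15
eef_pos: [472.9, 221.2, 189.9]
eef_rot: [-3.141, -0.001, 2.838]
wrist_force: [0.3, -0.5, -1.9]
finger_gap: 23.7
```

Emit:
jog_arm([
  [0,0,-0.005,0,0,0,0],
  [0,0,-0.013,0,0,0,0],
  [0,0,-0.022,0,0,0,0],
  [0,0,-0.03,0,0,0,0],
  [0,0,-0.036,0,0,0,0],
  [0,0,-0.04,0,0,0,0],
  [0,0,-0.04,0,0,0,0],
  [0,0,-0.04,0,0,0,0],
  [0,0,-0.04,0,0,0,0],
  [0,0,-0.04,0,0,0,0],
])

```text
clock: 9.4
eef_pos: [473.6, 219.5, 150.6]
eef_rot: [3.141, 0.0, 2.836]
wrist_force: [0.2, 0.3, -2.4]
finger_gap: 23.7
```

Run:
```python
from h import *
s=manip.read_state();print(s['eef_pos'],s['eef_rot'],s['wrist_force'],s['finger_gap'])
cs=camera("side");ct=camera("top")
x,y=s['eef_pos'][:2];zn=s['eef_pos'][2]-50.5
print(proj(cs,[[x,y,zn],[x,y,zn+30],[473.6,220.2,79]]).round(1).tolist(),proj(ct,[[x,y,zn],[473.6,220.2,79]]).round(1).tolist())
a=cs["pixels"][225:325,290:390];b=ct["pixels"][180:280,160:260]
cv2.imwrite("pics/c6.png",np.hstack([cv2.resize(a,(400,400),interpolation=0),cv2.resize(b,(400,400),interpolation=2)]))
```

```text
[473.61882359 219.49045406 150.56462716] [3.14147672e+00 1.75600204e-04 2.83579760e+00] [ 0.20464533  0.27182283 -2.37583345] 23.732651963285022
[[340.6, 257.1], [340.8, 244.8], [340.4, 265.6]] [[203.8, 226.8], [206.1, 227.8]]
```

View pics/c6.png

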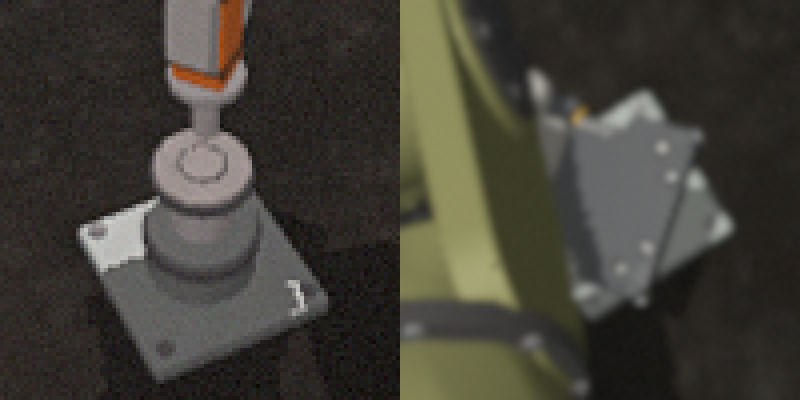

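Nose at ≈(341,258), just above and behind the ring centre ≈(340,265.5). I refine the column offset.

Run:
```python
from h import *
from collections import deque
ims=[camera("side")for _ in range(6)];cs=ims[0]
g=np.mean([cv2.cvtColor(c["pixels"],6).astype(float) for c in ims],0)
print("cols",list(range(330,354)))
for r in range(246,280,1):print(r,g[r,326:356].astype(int).tolist())
```

```text
cols [330, 331, 332, 333, 334, 335, 336, 337, 338, 339, 340, 341, 342, 343, 344, 345, 346, 347, 348, 349, 350, 351, 352, 353]
246 [35, 40, 39, 37, 34, 39, 88, 138, 146, 149, 146, 135, 128, 128, 111, 92, 97, 100, 95, 93, 112, 146, 152, 140, 110, 53, 32, 37, 37, 37]
247 [37, 38, 39, 39, 33, 35, 72, 122, 131, 145, 148, 146, 149, 144, 136, 128, 125, 111, 100, 109, 139, 152, 143, 117, 83, 37, 33, 35, 35, 35]
248 [38, 36, 39, 34, 39, 33, 48, 92, 111, 136, 136, 141, 149, 145, 146, 147, 145, 137, 131, 133, 143, 129, 119, 86, 52, 36, 36, 40, 36, 39]
249 [41, 38, 37, 39, 36, 35, 32, 43, 77, 104, 124, 129, 131, 134, 138, 137, 134, 135, 131, 128, 121, 109, 91, 55, 30, 36, 36, 36, 35, 37]
250 [42, 37, 38, 36, 38, 36, 36, 32, 36, 62, 93, 108, 117, 117, 124, 119, 119, 115, 113, 107, 88, 82, 60, 28, 33, 37, 39, 37, 37, 34]
251 [40, 40, 40, 39, 38, 37, 38, 37, 35, 33, 42, 73, 105, 111, 112, 109, 108, 107, 100, 72, 45, 41, 31, 35, 40, 39, 33, 37, 35, 37]
252 [41, 42, 42, 37, 36, 38, 40, 44, 40, 39, 33, 49, 97, 115, 117, 112, 111, 106, 93, 34, 29, 34, 33, 35, 36, 41, 35, 38, 37, 35]
253 [44, 46, 43, 39
[... 3088 characters left out ...]
 85, 72, 58, 63, 89, 101, 76, 39]
275 [98, 164, 170, 122, 63, 56, 61, 73, 90, 110, 134, 145, 141, 137, 142, 142, 142, 139, 129, 108, 99, 86, 66, 55, 65, 88, 99, 101, 97, 69]
276 [177, 200, 147, 95, 89, 68, 57, 53, 58, 72, 90, 104, 93, 94, 103, 102, 97, 93, 89, 74, 71, 54, 55, 63, 78, 101, 98, 97, 100, 93]
277 [173, 140, 89, 97, 101, 96, 85, 76, 57, 57, 56, 58, 58, 60, 68, 66, 62, 59, 56, 56, 56, 62, 68, 91, 93, 99, 97, 91, 92, 98]
278 [110, 91, 96, 99, 100, 102, 102, 105, 95, 76, 67, 58, 60, 51, 53, 53, 52, 47, 61, 63, 66, 89, 88, 102, 98, 95, 97, 90, 85, 102]
279 [72, 96, 99, 98, 101, 100, 103, 112, 114, 108, 106, 101, 104, 94, 79, 84, 94, 94, 93, 91, 93, 98, 97, 97, 97, 97, 97, 92, 81, 98]
```

Nose column 340.9 against ring and coupon centre 340.2, about 1 mm, so I correct +1 mm in x. The row agrees with z≈79. I descend to just above the highest possible face (80 mm).

Emit:
jog_arm([
  [0.001,0.0005,0,0,0,0,0],
  [0.001,0.0005,-0.003,0,0,0,0],
  [0.001,0.0005,-0.007,0,0,0,0],
  [0.001,0.0005,-0.011,0,0,0,0],
  [0.001,0.0005,-0.014,0,0,0,0],
  [0.001,0.0005,-0.016,0,0,0,0],
  [0.001,0.0005,-0.017,0,0,0,0],
  [0.001,0.0005,-0.018,0,0,0,0],
  [0.001,0.0005,-0.018,0,0,0,0],
  [0.001,0.0005,-0.018,0,0,0,0],
])

```text
clock: 11.05
eef_pos: [474.6, 220.0, 132.5]
eef_rot: [3.142, 0.0, 2.836]
wrist_force: [1.0, -0.4, -2.4]
finger_gap: 23.6
```

Run:
```python
from h import *
s=manip.read_state();print(s['eef_pos'],s['eef_rot'],s['wrist_force'],s['finger_gap'])
g=[camera("side")["pixels"].astype(float) for _ in range(4)]
a=np.mean(g,0).astype(np.uint8)[225:300,300:385]
cv2.imwrite("pics/c7.png",cv2.resize(a,None,fx=7,fy=7,interpolation=0))
```

```text
[474.59631923 219.98683788 132.51038685] [3.14150909e+00 9.54953530e-05 2.83579257e+00] [ 1.00201824 -0.36194255 -2.439455  ] 23.599914029643813
```

View pics/c7.png

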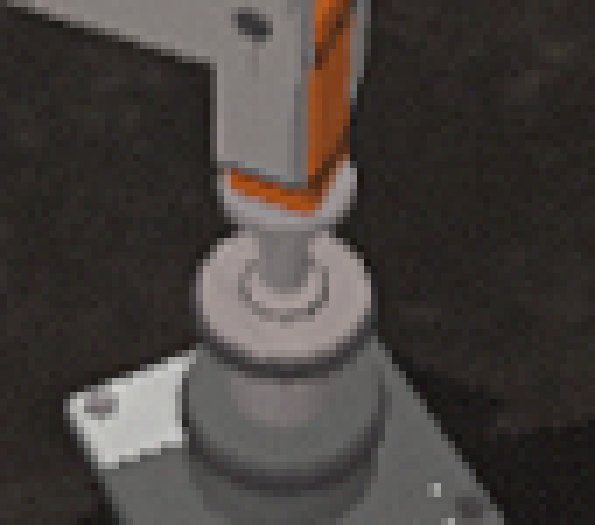

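The nose is centred on the ring (crop columns 285 and 284). Now I feel for contact in small steps.

Emit:
jog_arm([
  [0,0,-0.0002,0,0,0,0],
  [0,0,-0.0005,0,0,0,0],
  [0,0,-0.0008,0,0,0,0],
  [0,0,-0.001,0,0,0,0],
  [0,0,-0.0012,0,0,0,0],
  [0,0,-0.0014,0,0,0,0],
  [0,0,-0.0015,0,0,0,0],
  [0,0,-0.0015,0,0,0,0],
  [0,0,-0.0015,0,0,0,0],
  [0,0,-0.0015,0,0,0,0],
])

```text
clock: 12.5
eef_pos: [474.6, 220.0, 131.0]
eef_rot: [3.142, 0.0, 2.836]
wrist_force: [0.3, 0.4, -2.8]
finger_gap: 23.1
```

Emit:
jog_arm([
  [0,0,-0.0002,0,0,0,0],
  [0,0,-0.0005,0,0,0,0],
  [0,0,-0.0008,0,0,0,0],
  [0,0,-0.001,0,0,0,0],
  [0,0,-0.001,0,0,0,0],
  [0,0,-0.001,0,0,0,0],
  [0,0,-0.001,0,0,0,0],
  [0,0,-0.001,0,0,0,0],
  [0,0,-0.001,0,0,0,0],
  [0,0,-0.001,0,0,0,0],
])

```text
clock: 13.75
eef_pos: [474.6, 220.0, 130.0]
eef_rot: [3.142, 0.0, 2.836]
wrist_force: [-0.9, -0.1, 1.7]
finger_gap: 23.8
```

Contact, +4 N, at face z≈79.4. I press on 1 mm and read again.

Emit:
jog_arm([
  [0,0,-0.0002,0,0,0,0],
  [0,0,-0.0004,0,0,0,0],
  [0,0,-0.0006,0,0,0,0],
  [0,0,-0.0008,0,0,0,0],
  [0,0,-0.001,0,0,0,0],
  [0,0,-0.001,0,0,0,0],
  [0,0,-0.001,0,0,0,0],
  [0,0,-0.001,0,0,0,0],
  [0,0,-0.001,0,0,0,0],
  [0,0,-0.001,0,0,0,0],
])

```text
clock: 15.0
eef_pos: [474.6, 220.0, 129.1]
eef_rot: [3.142, 0.0, 2.836]
wrist_force: [-1.6, -0.6, 5.1]
finger_gap: 23.6
```

Run:
```python
from h import *
for i in range(5):
    s=manip.read_state();print(s['eef_pos'].round(2),s['wrist_force'].round(2),s['moment'].round(3),s['finger_gap']);c=camera("side")
```

```text
[474.62 219.99 129.08] [-1.64 -0.6   5.05] [-0.225  0.423 -0.016] 23.550468615846448
[474.62 220.   129.07] [-1.8  -0.36  5.42] [-0.198  0.411  0.037] 23.49386506120332
[474.62 219.98 129.09] [-1.86 -1.29  4.87] [-0.235  0.444 -0.004] 23.464354753468623
[474.64 220.   129.11] [-2.19 -0.75  5.32] [-0.253  0.418  0.016] 23.739344125491712
[474.64 220.   129.1 ] [-1.11 -1.58  5.06] [-0.238  0.414  0.009] 23.878669510353582
```

Net push ≈7.6 N (baseline −2.4). I go 1.4 mm more and hold.

Emit:
jog_arm([
  [0,0,-0.0003,0,0,0,0],
  [0,0,-0.0006,0,0,0,0],
  [0,0,-0.0009,0,0,0,0],
  [0,0,-0.0012,0,0,0,0],
  [0,0,-0.0014,0,0,0,0],
  [0,0,-0.0014,0,0,0,0],
  [0,0,-0.0014,0,0,0,0],
  [0,0,-0.0014,0,0,0,0],
  [0,0,-0.0014,0,0,0,0],
  [0,0,-0.0014,0,0,0,0],
])

```text
clock: 16.5
eef_pos: [474.7, 220.0, 128.1]
eef_rot: [3.141, 0.0, 2.836]
wrist_force: [-3.0, -1.5, 10.1]
finger_gap: 23.9
```

Run:
```python
from h import *
for i in range(5):
    s=manip.read_state();print(s['eef_pos'].round(2),s['eef_rot'].round(4),s['wrist_force'].round(2),s['moment'].round(3));c=camera("side")
a=c["pixels"][225:300,300:385]
cv2.imwrite("pics/c8.png",cv2.resize(a,None,fx=7,fy=7,interpolation=0))
```

```text
[474.7  219.99 128.11] [3.1413e+00 5.0000e-04 2.8358e+00] [-3.04 -1.49 10.06] [-0.434  0.844  0.028]
[474.68 220.   128.13] [3.1413e+00 4.0000e-04 2.8358e+00] [-3.97 -2.62 10.05] [-0.453  0.869  0.017]
[474.67 220.   128.12] [3.1413e+00 4.0000e-04 2.8358e+00] [-4.34 -1.53 10.09] [-0.447  0.912 -0.025]
[474.69 220.01 128.13] [3.1413e+00 4.0000e-04 2.8358e+00] [-3.27  0.15  9.81] [-0.456  0.84  -0.024]
[474.69 219.99 128.12] [3.1413e+00 4.0000e-04 2.8358e+00] [-3.55 -2.94  9.53] [-0.435  0.827 -0.002]
```

View pics/c8.png

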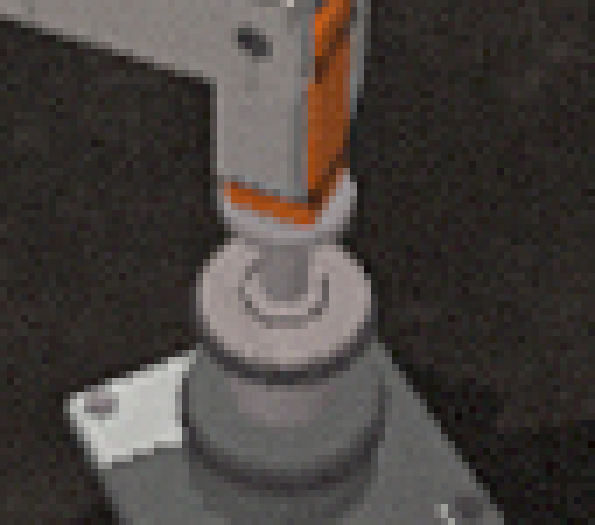

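Net ≈12.4 N, nose inside the ring and upright. I add 0.5 mm and hold for one second.

Emit:
jog_arm([
  [0,0,-0.0003,0,0,0,0],
  [0,0,-0.0006,0,0,0,0],
  [0,0,-0.0006,0,0,0,0],
  [0,0,-0.0006,0,0,0,0],
  [0,0,-0.0006,0,0,0,0],
  [0,0,-0.0006,0,0,0,0],
  [0,0,-0.0006,0,0,0,0],
  [0,0,-0.0006,0,0,0,0],
  [0,0,-0.0006,0,0,0,0],
  [0,0,-0.0006,0,0,0,0],
])

```text
clock: 18.0
eef_pos: [474.7, 220.0, 127.7]
eef_rot: [3.141, 0.001, 2.836]
wrist_force: [-4.4, -2.7, 12.6]
finger_gap: 23.7
```

Run:
```python
from h import *
s=manip.read_state();print(s['eef_pos'].round(2),s['wrist_force'].round(2),s['moment'].round(3))
```

```text
[474.7  220.02 127.71] [-4.39 -2.74 12.61] [-0.525  1.064  0.081]
```

15 N held for a second. I lift straight off.

Emit:
jog_arm([
  [0,0,0.001,0,0,0,0],
  [0,0,0.003,0,0,0,0],
  [0,0,0.006,0,0,0,0],
  [0,0,0.011,0,0,0,0],
  [0,0,0.018,0,0,0,0],
  [0,0,0.027,0,0,0,0],
  [0,0,0.037,0,0,0,0],
  [0,0,0.047,0,0,0,0],
  [0,0,0.055,0,0,0,0],
  [0,0,0.06,0,0,0,0],
])

```text
clock: 19.25
eef_pos: [474.6, 220.0, 187.5]
eef_rot: [3.141, 0.0, 2.836]
wrist_force: [-0.2, -0.1, -3.0]
finger_gap: 23.6
```

Run:
```python
from h import *
s=manip.read_state();print(s['eef_pos'].round(2),s['wrist_force'].round(2),s['moment'].round(3),s['finger_gap'])
g=[camera("side")["pixels"].astype(float) for _ in range(3)]
a=np.mean(g,0).astype(np.uint8)[190:300,290:390]
s=manip.read_state();print(s['eef_pos'].round(2))
cv2.imwrite("pics/c9.png",cv2.resize(a,None,fx=5,fy=5,interpolation=0))
```

```text
[474.65 220.   187.52] [-0.24 -0.09 -2.99] [-0.018 -0.009 -0.009] 23.60368087756167
[474.59 219.97 187.01]
```

View pics/c9.png

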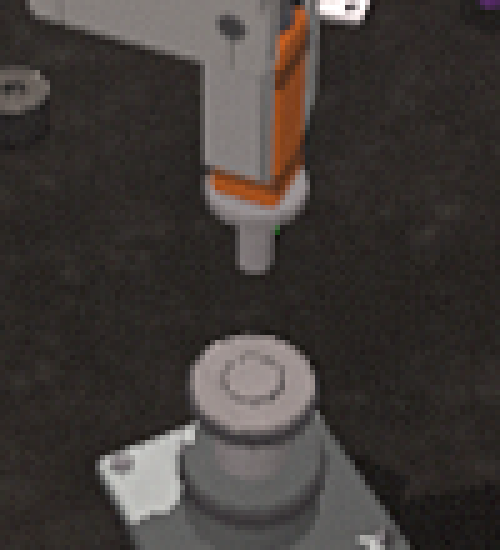

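The punch is lifted clear (nose at (253,270), ring visible below at (252,378) in the crop), still upright. Back to the same TCP xy as at the pickup.

Emit:
jog_arm([
  [0,-0.01,0.003,0,0,0,0],
  [0.001,-0.035,0.003,0,0,0,0],
  [0.002,-0.075,0.003,0,0,0,0],
  [0.003,-0.12,0.003,0,0,0,0],
  [0.004,-0.17,0.003,0,0,0,0],
  [0.005,-0.22,0.003,0,0,0,0],
  [0.007,-0.27,0.003,0,0,0,0],
  [0.008,-0.315,0.003,0,0,0,0],
  [0.009,-0.35,0.003,0,0,0,0],
  [0.009,-0.3685,0.003,0,0,0,0],
])

```text
clock: 20.65
eef_pos: [483.1, -150.3, 189.8]
eef_rot: [-3.142, -0.0, 2.834]
wrist_force: [0.5, 0.7, -3.0]
finger_gap: 23.8
```

Emit:
jog_arm([
  [0,0,-0.005,0,0,0,0],
  [0,0,-0.015,0,0,0,0],
  [0,0,-0.03,0,0,0,0],
  [0,0,-0.045,0,0,0,0],
  [0,0,-0.058,0,0,0,0],
  [0,0,-0.067,0,0,0,0],
  [0,0,-0.073,0,0,0,0],
  [0,0,-0.075,0,0,0,0],
  [0,0,-0.075,0,0,0,0],
  [0,0,-0.075,0,0,0,0],
])

```text
clock: 21.9
eef_pos: [483.8, -148.6, 115.3]
eef_rot: [-3.142, 0.001, 2.836]
wrist_force: [0.0, 0.6, -1.4]
finger_gap: 23.7
```

Run:
```python
from h import *
s=manip.read_state();print(s['eef_pos'].round(2),s['wrist_force'].round(2),s['eef_rot'])
g=[camera("side")["pixels"].astype(float) for _ in range(3)]
a=np.mean(g,0).astype(np.uint8)[110:200,300:400]
cv2.imwrite("pics/c10.png",cv2.resize(a,None,fx=6,fy=6,interpolation=0))
```

```text
[ 483.75 -148.61  115.29] [ 0.01  0.63 -1.37] [-3.14152505e+00  6.45444137e-04  2.83578871e+00]
```

View pics/c10.png

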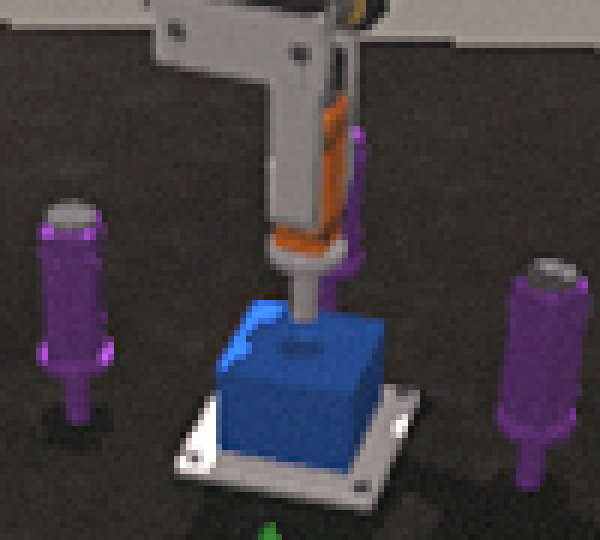

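Nose (303) lines up with the pocket (301). I descend into the pocket in stages.

Emit:
jog_arm([
  [0,0,-0.003,0,0,0,0],
  [0,0,-0.006,0,0,0,0],
  [0,0,-0.01,0,0,0,0],
  [0,0,-0.014,0,0,0,0],
  [0,0,-0.018,0,0,0,0],
  [0,0,-0.022,0,0,0,0],
  [0,0,-0.025,0,0,0,0],
  [0,0,-0.025,0,0,0,0],
  [0,0,-0.025,0,0,0,0],
  [0,0,-0.025,0,0,0,0],
])

```text
clock: 23.3
eef_pos: [483.6, -148.5, 90.1]
eef_rot: [-3.142, 0.0, 2.836]
wrist_force: [-0.7, -0.6, -1.1]
finger_gap: 24.0
```

Emit:
jog_arm([
  [0,0,-0.003,0,0,0,0],
  [0,0,-0.006,0,0,0,0],
  [0,0,-0.009,0,0,0,0],
  [0,0,-0.012,0,0,0,0],
  [0,0,-0.015,0,0,0,0],
  [0,0,-0.017,0,0,0,0],
  [0,0,-0.018,0,0,0,0],
  [0,0,-0.0185,0,0,0,0],
  [0,0,-0.0185,0,0,0,0],
  [0,0,-0.0185,0,0,0,0],
])

```text
clock: 24.55
eef_pos: [483.6, -148.6, 71.5]
eef_rot: [-3.142, 0.0, 2.836]
wrist_force: [0.2, 0.2, -2.8]
finger_gap: 23.5
```

Emit:
jog_arm([
  [0,0,-0.0003,0,0,0,0],
  [0,0,-0.0006,0,0,0,0],
  [0,0,-0.0009,0,0,0,0],
  [0,0,-0.001,0,0,0,0],
  [0,0,-0.001,0,0,0,0],
  [0,0,-0.001,0,0,0,0],
  [0,0,-0.001,0,0,0,0],
  [0,0,-0.001,0,0,0,0],
  [0,0,-0.001,0,0,0,0],
  [0,0,-0.001,0,0,0,0],
])

```text
clock: 25.8
eef_pos: [483.6, -148.5, 70.5]
eef_rot: [3.142, 0.0, 2.836]
wrist_force: [-0.2, 1.0, 0.3]
finger_gap: 24.0
```

Seated (the wrist carries its weight no more). I release, opening gradually.

Emit:
jog_arm([
  [0,0,0,0,0,0,0.28],
  [0,0,0,0,0,0,0.3],
  [0,0,0,0,0,0,0.35],
  [0,0,0,0,0,0,0.4],
  [0,0,0,0,0,0,0.5],
  [0,0,0,0,0,0,0.6],
  [0,0,0,0,0,0,0.7],
  [0,0,0,0,0,0,0.8],
  [0,0,0,0,0,0,0.8],
  [0,0,0,0,0,0,0.8],
])

```text
clock: 27.05
eef_pos: [483.6, -148.5, 70.4]
eef_rot: [-3.142, -0.0, 2.836]
wrist_force: [-0.0, 0.3, -0.5]
finger_gap: 75.2
```

Emit:
jog_arm([
  [0,0,0.005,0,0,0,0.8],
  [0,0,0.015,0,0,0,0.8],
  [0,0,0.03,0,0,0,0.8],
  [0,0,0.05,0,0,0,0.8],
  [0,0,0.07,0,0,0,0.8],
  [0,0,0.09,0,0,0,0.8],
  [0,0,0.11,0,0,0,0.8],
  [0,0,0.13,0,0,0,0.8],
  [0,0,0.14,0,0,0,0.8],
  [0,0,0.14,0,0,0,0.8],
])

```text
clock: 28.3
eef_pos: [483.7, -148.6, 211.1]
eef_rot: [-3.142, 0.001, 2.836]
wrist_force: [-0.1, -0.3, -0.3]
finger_gap: 75.1
```

Run:
```python
from h import *
s=manip.read_state();print(s['clock'],s['eef_pos'].round(2),s['wrist_force'].round(2),s['finger_gap'])
c=camera("side");cv2.imwrite("pics/c11.png",c["pixels"])
cv2.imwrite("pics/c12.png",cv2.resize(c["pixels"][110:200,300:400],None,fx=6,fy=6,interpolation=0))
h=cv2.cvtColor(cv2.resize(c["pixels"],None,fx=4,fy=4,interpolation=2),cv2.COLOR_BGR2HSV)
r=(343,137,359,147);x0,y0,x1,y1=[4*q for q in r];k=h[y0:y1,x0:x1]
m=((k[...,1]<60)&(k[...,2]>85)&(k[...,2]<180)).astype(np.uint8)
ys,xs=np.nonzero(m);u,v=(xs.mean()+x0+.5)/4-.5,(ys.mean()+y0+.5)/4-.5;print(u,v,onz(c,u,v,125),m.sum()/16)
```

```text
28.3 [ 483.71 -148.56  211.13] [-0.15 -0.32 -0.31] 75.09795598578121
349.375 143.625 [ 486.29459198 -138.1804096   125.        ] 0.0625
```

View pics/c11.png

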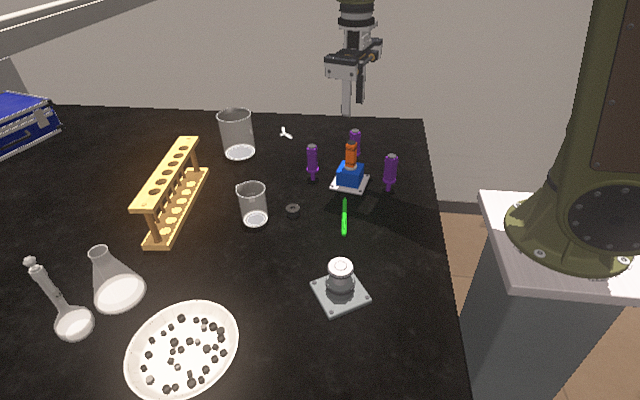

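View pics/c12.png

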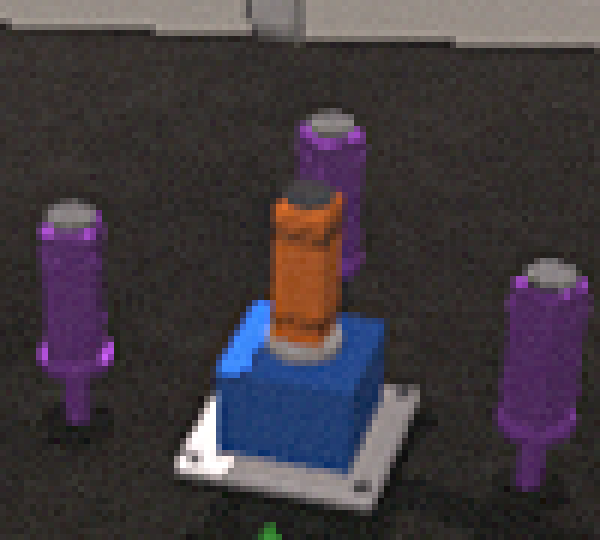

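The punch stands upright in the stand with its flange on the block's top (305,345 in the crop). The cap, now in shadow, is at ≈(351.5,141.7), where it was at first. A numeric comparison with the start picture, then hand-in.

Run:
```python
from h import *
a=cv2.imread("pics/side0.png");c=camera("side")["pixels"]
for n,lo,hi in(("orange",(5,130,60),(18,255,255)),("green",(50,100,60),(75,255,255))):
    for p in(a,c):
        m=cv2.inRange(cv2.cvtColor(p,40),np.array(lo),np.array(hi))[110:240,280:430]
        ys,xs=np.nonzero(m);print(n,len(xs),xs.mean()+280,ys.mean()+110,xs.min()+280,xs.max()+280,ys.min()+110,ys.max()+110)
g=lambda p,r:cv2.cvtColor(p,6)[r[1]:r[3],r[0]:r[2]]
for n,r in(("beaker",(230,172,275,235)),("bung",(280,200,305,222))):
    b=(r[0]-6,r[1]-6,r[2]+6,r[3]+6)
    q=cv2.minMaxLoc(cv2.matchTemplate(g(c,b),g(a,r),5));print(n,q[1],q[3])
s=manip.read_state();print(s['clock'],abs(s['qd']).max())
manip.sign_off()
```

```text
orange 249 349.99196787148594 154.83132530120483 344 356 142 167
orange 256 350.40234375 154.5 345 356 142 167
green 210 343.70952380952383 217.43809523809523 341 346 197 236
green 209 343.7224880382775 217.45454545454544 341 346 197 236
beaker 0.9972164034843445 (6, 6)
bung 0.9682648181915283 (6, 6)
28.4 0.009419814229051813
the job is handed in; nothing more can be done
```

I took the orange punch from its stand and pressed it inside the ring. The push was about 15 N net by the wrist sensor, held for about a second. I then lifted it straight off, set it back in the pocket, let go and handed the job in at 28.4 s. The hand-in gives no verdict.

**Pressing:** Touch found the coupon face at about z = 79.4 mm, which matches the two camera views (about 79 mm). A sideways load of about 5 N built up at the wrist during the press and vanished on lifting. I saw no sliding or tilting.

**Last checks:** The punch is upright with its flange on the stand, within about 0.5 px (1–2 mm) of its starting image position. The beaker and bung show no pixel shift, and the pen moved less than 0.1 px. The gripper is open and well clear above the punch.

**One failed check:** My automatic cap finder did not find the punch's cap in the last picture because it lay in shadow. I confirmed the punch by its orange handle and by eye instead.

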